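# Fit the contactors into the charger base in reverse order

## Robot

A 7-joint arm with a two-finger parallel gripper is mounted at the origin on the work surface. World frame = base frame: x ahead of the robot, y to its left, z up, the work surface at z = 0. Lengths are in mm, angles in rad, forces in N, time in s.
With the tool pointing down it reaches from about 400 to 875 mm from the base axis. Payload 4.4 kg.
Tool frame: the origin (TCP) lies midway between the tips of the shut fingers; the grasp point (between the pads) lies ctrl.grip_depth behind it (ctrl.grip_depth is the distance from the TCP to the grasp point, in mm); z points along the fingers, y is the line along which they close (so a half turn about z gives the same grasp; the last joint's range is limited). The gripper opens to 85 mm and grips with 20 to 120 N. Pads are 22 mm wide; open, the fingers measure 114 mm over their backs; the gripper's body (76 mm by 85 mm) begins 54 mm behind the grasp point. The pads swing forward as they close: fully open they stand 13 mm farther back than shut.
Start: joints at [1.147, 0.628, 0.038, 1.517, -0.027, 0.996, -0.02], TCP at [227.667, -608.839, 231.313] pointing down, gripper open.
Joint ranges: [-3.06, 3.06], [-0.37, 2.12], [-1.25, 1.32], [0.18, 2.47], [-1.1, 4.24], [0.23, 1.98], [-2.94, 2.94]. Speed limits (rad/s): [2.57, 2.57, 3.14, 3.14, 3.14, 3.14, 3.14].

## Interface

Orientations are given as [roll, pitch, yaw] about the fixed x, y, z axes, in that order (R = Rz(yaw) Ry(pitch) Rx(roll)).
In Python, from cell import ctrl gives the robot as it stands.
- The arm moves only by the tool carry_out, never from a script. Its argument "deltas" is one flat list of numbers, 7 for each row, row after row: the turn, a rotation vector about the tool's x, y, z in degrees, then the shift along the tool's x, y, z in m, then the closure, from -1 (fully open) to 1 (shut). In form: [wx, wy, wz, dx, dy, dz, claw, wx, wy, wz, dx, dy, dz, claw, ...]. A call has 1 to 12 rows; each row shifts and turns the commanded pose from where the row before left it, along the tool's axes as they then stand; what a row does not reach is not made up. A row lasts 1/8 s, in which the tool goes at most 62.5 mm and 10.7 degrees, less where a joint would pass 70% of its speed; a pose out of reach is approached as far as the arm can. A call with a gripper value outside its range is refused whole. The fingers move at their own pace and stop on an object; the grip force is fixed at half the most. Time passes only in rows, so rows that do not move let the fingers close. It gives the time, the measured TCP pose, the force, the opening and the grip force at its end, in the units of the state.
- ctrl.read_state(): the state, without advancing time (a new reading comes with each control period).
- ctrl.get_image(name): name is "scene" or "side" or "wrist"; returns the picture (400x640x3 uint8, red, green, blue); there is no depth.
- ctrl.calibration(name): a dict with "mtx" (3x3 intrinsics, pixels), "R" (3x3) and "t" (3): a world point X has camera coordinates R X + t. Camera axes: x right, y down, z forward; pixel columns grow to the right and rows downward; lengths in mm; the calibration is good to about 2 mm. A picture is of the moment at which its call begins: read the wrist's pose just before it. calibration takes no time and is no camera call; for the wrist camera it gives the pose at the moment of the call.
- ctrl.finish_job(): hands the job in; it is judged then, once.
The state is a dict: "clock": time; "qpos": joint angles; "qd": joint speeds; "tau": joint torques, N m; "eef_pos": TCP position; "tool_rot": TCP orientation; "force": force on the tool from outside, world axes, zero at the start; "torque": the same for the moment, N m; "width": finger opening in mm; "gripper_force": force on a finger pad.
Only numpy, scipy, OpenCV 4.12 (cv2) and the standard library are available. Lean on these libraries where they do the work, as an engineer would, in place of code of your own. Each camera call takes 0.05 s, during which the arm holds its last target. There are 200 camera calls.

## Task

Move the four contactors from the grey transport rack onto the four metal pads of the black charger base, in reverse order: the one nearest the rack's green block goes on the pad farthest from the base's green block, and so on, until the one farthest from the rack's green block stands next to the base's green block. Set each down gently, upright, centred on its pad and square with it (either way round), without dropping it or tipping any over.

Things in the scene. Friction and masses are not known exactly. Their poses are not given: they have to be found in the camera images.
- contactor_red: loose red contactor: upright block 46 (its x) x 36 (its y) x 58 mm high, thin black bands, about 0.18 kg; origin at the centre of its underside, z up. Starts square in the cradle of its colour, underside 4 mm above the cradle's origin. Grip it across its 46 mm (along its x), where both faces are free; row neighbours are 16 mm away along y. Either way round is alike.
- contactor_yellow: loose yellow contactor: upright block 46 (its x) x 36 (its y) x 58 mm high, thin black bands, about 0.18 kg; origin at the centre of its underside, z up. Starts square in the cradle of its colour, underside 4 mm above the cradle's origin. Grip it across its 46 mm (along its x), where both faces are free; row neighbours are 16 mm away along y. Either way round is alike.
- contactor_blue: loose blue contactor: upright block 46 (its x) x 36 (its y) x 58 mm high, thin black bands, about 0.18 kg; origin at the centre of its underside, z up. Starts square in the cradle of its colour, underside 4 mm above the cradle's origin. Grip it across its 46 mm (along its x), where both faces are free; row neighbours are 16 mm away along y. Either way round is alike.
- contactor_white: loose white contactor: upright block 46 (its x) x 36 (its y) x 58 mm high, thin black bands, about 0.18 kg; origin at the centre of its underside, z up. Starts square in the cradle of its colour, underside 4 mm above the cradle's origin. Grip it across its 46 mm (along its x), where both faces are free; row neighbours are 16 mm away along y. Either way round is alike.
- cradle_red: fixed red shallow cradle on the rack, 58 (x) x 47 (y) mm, floor 4 mm, rim 8 mm high, 2 mm of play; origin at the centre of its underside, axes parallel to the rack's. It holds the red contactor at the start and so shows where in the row that came from. The cradles' order on the rack varies from start to start.
- cradle_yellow: fixed yellow shallow cradle on the rack, 58 (x) x 47 (y) mm, floor 4 mm, rim 8 mm high, 2 mm of play; origin at the centre of its underside, axes parallel to the rack's. It holds the yellow contactor at the start and so shows where in the row that came from. The cradles' order on the rack varies from start to start.
- cradle_blue: fixed blue shallow cradle on the rack, 58 (x) x 47 (y) mm, floor 4 mm, rim 8 mm high, 2 mm of play; origin at the centre of its underside, axes parallel to the rack's. It holds the blue contactor at the start and so shows where in the row that came from. The cradles' order on the rack varies from start to start.
- cradle_white: fixed white shallow cradle on the rack, 58 (x) x 47 (y) mm, floor 4 mm, rim 8 mm high, 2 mm of play; origin at the centre of its underside, axes parallel to the rack's. It holds the white contactor at the start and so shows where in the row that came from. The cradles' order on the rack varies from start to start.
- rack: fixed light-grey plate 80 (x) x 262 (y) x 20 mm, green block (60 x 24 mm, top 42 mm up) at its +y end, centred 123 mm from the origin. Origin: underside, below the middle of the row; cradles stand at y = +78 (nearest the green block), +26, -26, -78 mm, x = 0, z = 20 mm. On either side of the bench, at any yaw.
- charger_base: fixed open black shell 136 (x) x 262 (y) mm, walls 30 mm high, 5 thick; green block (90 x 24 mm, top 27 mm up) inside its +y end, centred 123 mm from the origin. Origin: underside, below the middle of the row of four flat metal pads, each 60 (x) x 44 (y) mm, tops at z = 8 mm, centred at x = 0, y = +78 (nearest the green block), +26, -26, -78 mm. On the bench's other side from the rack, any yaw.
Not all that is in view belongs to the job. Of the things shaped like the contactor_white, the white one is meant. Several things have the shape of the contactor_blue; the one meant has the colours described above.

How it is judged (in metres and radians):
At the end, for the whole second after the job is handed in: Every contactor on the pad in reverse order (counted from the green blocks): within 12 mm of the pad's centre across the row and 10 mm along it, underside within 4 mm of the pad's top, upright within 0.12 rad, square within 0.26 rad either way round, at rest, released (x of contactor_red in the frame of charger_base between -0.012 and 0.012 m and ((y of cradle_red in the frame of rack between 0.063 and 0.093 m and y of contactor_red in the frame of charger_base between -0.088 and -0.068 m) or (y of cradle_red in the frame of rack between 0.011 and 0.041 m and y of contactor_red in the frame of charger_base between -0.036 and -0.016 m) or (y of cradle_red in the frame of rack between -0.041 and -0.011 m and y of contactor_red in the frame of charger_base between 0.016 and 0.036 m) or (y of cradle_red in the frame of rack between -0.093 and -0.063 m and y of contactor_red in the frame of charger_base between 0.068 and 0.088 m)) and z of contactor_red in the frame of charger_base between 0.004 and 0.012 m and angle between each of contactor_red, contactor_yellow, contactor_blue, contactor_white's own z axis and vertical below 0.12 rad and angle between the x axis of each of contactor_red, contactor_yellow, contactor_blue, contactor_white and the x axis of charger_base, either way round below 0.26 rad and linear speed of each of contactor_red, contactor_yellow, contactor_blue, contactor_white below 0.02 m/s and x of contactor_yellow in the frame of charger_base between -0.012 and 0.012 m and ((y of cradle_yellow in the frame of rack between 0.063 and 0.093 m and y of contactor_yellow in the frame of charger_base between -0.088 and -0.068 m) or (y of cradle_yellow in the frame of rack between 0.011 and 0.041 m and y of contactor_yellow in the frame of charger_base between -0.036 and -0.016 m) or (y of cradle_yellow in the frame of rack between -0.041 and -0.011 m and y of contactor_yellow in the frame of charger_base between 0.016 and 0.036 m) or (y of cradle_yellow in the frame of rack between -0.093 and -0.063 m and y of contactor_yellow in the frame of charger_base between 0.068 and 0.088 m)) and z of contactor_yellow in the frame of charger_base between 0.004 and 0.012 m and x of contactor_blue in the frame of charger_base between -0.012 and 0.012 m and ((y of cradle_blue in the frame of rack between 0.063 and 0.093 m and y of contactor_blue in the frame of charger_base between -0.088 and -0.068 m) or (y of cradle_blue in the frame of rack between 0.011 and 0.041 m and y of contactor_blue in the frame of charger_base between -0.036 and -0.016 m) or (y of cradle_blue in the frame of rack between -0.041 and -0.011 m and y of contactor_blue in the frame of charger_base between 0.016 and 0.036 m) or (y of cradle_blue in the frame of rack between -0.093 and -0.063 m and y of contactor_blue in the frame of charger_base between 0.068 and 0.088 m)) and z of contactor_blue in the frame of charger_base between 0.004 and 0.012 m and x of contactor_white in the frame of charger_base between -0.012 and 0.012 m and ((y of cradle_white in the frame of rack between 0.063 and 0.093 m and y of contactor_white in the frame of charger_base between -0.088 and -0.068 m) or (y of cradle_white in the frame of rack between 0.011 and 0.041 m and y of contactor_white in the frame of charger_base between -0.036 and -0.016 m) or (y of cradle_white in the frame of rack between -0.041 and -0.011 m and y of contactor_white in the frame of charger_base between 0.016 and 0.036 m) or (y of cradle_white in the frame of rack between -0.093 and -0.063 m and y of contactor_white in the frame of charger_base between 0.068 and 0.088 m)) and z of contactor_white in the frame of charger_base between 0.004 and 0.012 m); the robot touches nothing.
It fails at once if a contactor is tipped over (more than 0.8 rad) (angle between any of contactor_red, contactor_yellow, contactor_blue, contactor_white's own z axis and vertical above 0.8 rad).
It fails at once if a contactor is dropped (falls freely by more than about 25 mm) ((contact force between contactor_red and the fingers below 0.05 N and linear speed of contactor_red above 0.7 m/s) or (contact force between contactor_yellow and the fingers below 0.05 N and linear speed of contactor_yellow above 0.7 m/s) or (contact force between contactor_blue and the fingers below 0.05 N and linear speed of contactor_blue above 0.7 m/s) or (contact force between contactor_white and the fingers below 0.05 N and linear speed of contactor_white above 0.7 m/s)).
It also fails if it takes over 106 s, if anything falls off the work surface, if the arm or the gripper's body presses on something with over 40 N, if the wrist force passes 120 N, or if a joint passes its speed limit or range.

## Working session

There is one attempt and no reset: what is moved stays moved. The work goes in short steps, Python scripts to look and compute and a tool call to move; the robot and the scene stay as the last step left them, time stands still between calls to the robot, and variables do not carry over. Pictures are saved under pics/ and viewed, at most 14 in all, crops included, and the job is handed in when it is done.

Besides the shell and the picture viewer there is one more tool, called after "Emit:" as name(argument=value, ...), one argument or row to a line, values as JSON. carry_out: Moves the arm, as the interface text tells. Its arguments: {"type":"object","properties":{"deltas":{"type":"array"}},"required":["deltas"]}

```bash
mkdir -p pics
python3 - <<'E'
from cell import ctrl
import cv2
for n in ("scene","side"):
    im=ctrl.get_image(n); cv2.imwrite(f"pics/{n}0.png",im[:,:,::-1])
    c=ctrl.calibration(n); print(n,c["mtx"].tolist(),c["R"].round(4).tolist(),c["t"].round(1).tolist())
s=ctrl.read_state(); print(s, ctrl.grip_depth)
E
```

```text
scene [[442.623537716715, 0.0, 326.39411601274446], [0.0, 442.623537716715, 194.30691563950646], [0.0, 0.0, 1.0]] [[0.8241, 0.5663, 0.0094], [0.3137, -0.4425, -0.8401], [-0.4716, 0.6953, -0.5423]] [-400.2, -95.9, 1206.5]
side [[509.72969469392865, 0.0, 322.9515509376969], [0.0, 509.72969469392865, 201.17947143038836], [0.0, 0.0, 1.0]] [[0.9855, -0.169, 0.0164], [-0.1041, -0.6778, -0.7279], [0.1341, 0.7156, -0.6855]] [-491.3, 76.1, 957.0]
{'clock': 0.1, 'qpos': array([ 1.14721941,  0.62924648,  0.03846491,  1.51826937, -0.02699518,
        0.99633195, -0.0199604 ]), 'qd': array([-0.00055319, -0.00241321, -0.00127839, -0.00145949,  0.00152275,
        0.00014716,  0.00018817]), 'tau': array([ 2.85827919e-03, -5.64526892e+01,  1.23022377e+00, -1.93972474e+01,
        1.12408717e-02,  5.39772431e-03,  2.69883844e-05]), 'eef_pos': array([ 227.44127918, -608.29935469,  230.48563769]), 'tool_rot': array([-3.13985635e+00,  3.33027745e-05,  3.57802832e-01]), 'force': array([ 0.08401864, -0.57096316, -0.13633071]), 'torque': array([ 0.00303239, -0.01953601,  0.01212082]), 'gripper_force': 0.0, 'width': 85.44156221646072} 18.700000000000003
```

View pics/scene0.png

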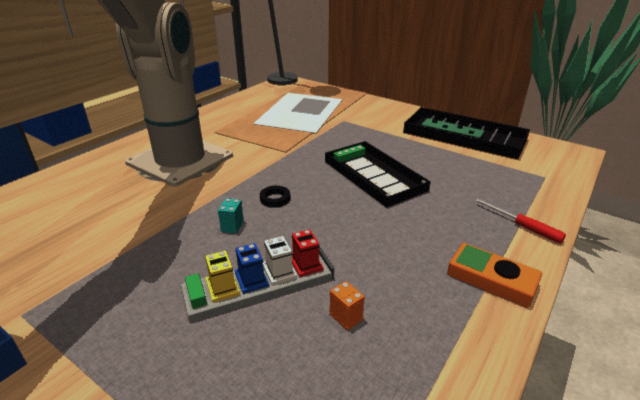

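View pics/side0.png

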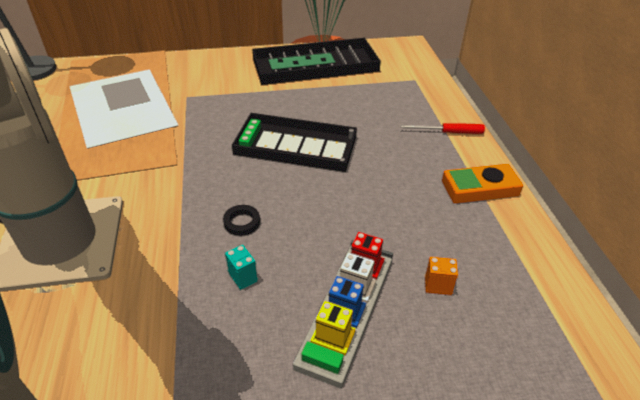

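Scene shows the rack at about (258,280) holding, from its green block, yellow (220,275), blue (250,268), white (279,258), red (305,252). The charger base with four pads is at (376,172).

Things that could be mistaken: the teal block (231,215) and orange block (346,304), which are contactor-shaped with the wrong colours; and the open tray with a PCB (465,130), which has no pads.

Next I'll take the enlarged crops.

Run:
```python
import cv2,numpy as np
a=cv2.imread("pics/scene0.png");b=cv2.imread("pics/side0.png")
def crop(im,x,y,w,h,s): return cv2.resize(im[y:y+h,x:x+w],None,fx=s,fy=s,interpolation=cv2.INTER_CUBIC)
cv2.imwrite("pics/c1.png",np.vstack([crop(a,175,225,160,90,5)]))
cv2.imwrite("pics/c2.png",crop(a,320,135,120,75,6))
cv2.imwrite("pics/c3.png",crop(b,225,105,140,70,5))
cv2.imwrite("pics/c4.png",crop(b,285,225,120,165,3.6))
```

```text
(no output)
```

View pics/c1.png

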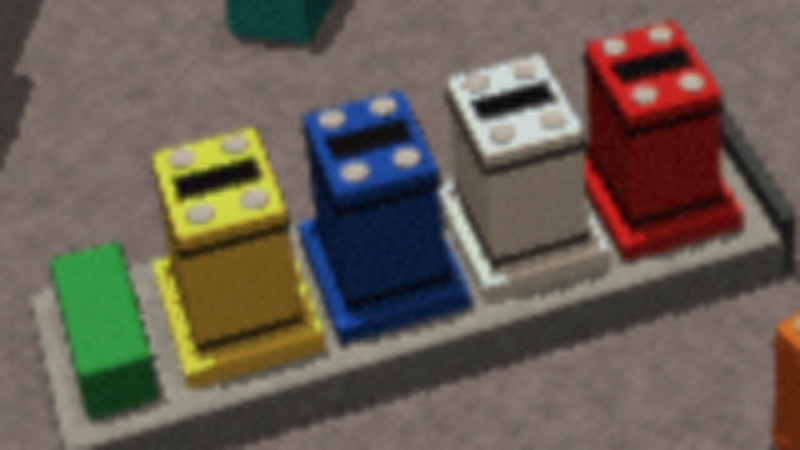

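View pics/c2.png

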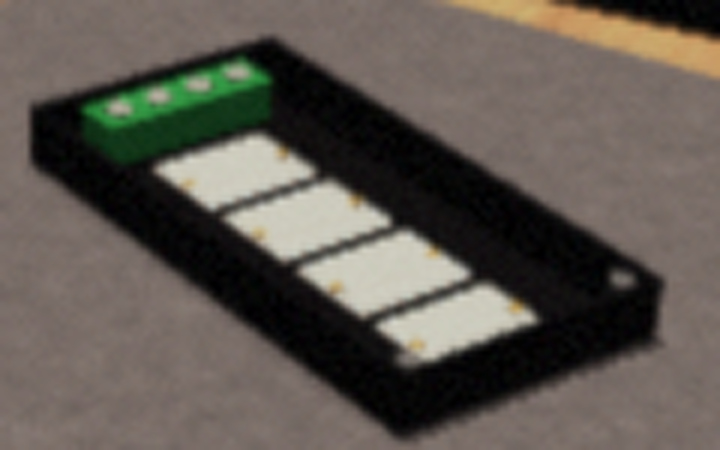

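View pics/c3.png

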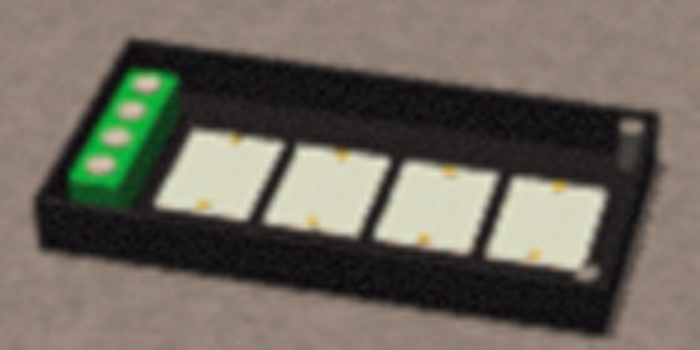

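View pics/c4.png

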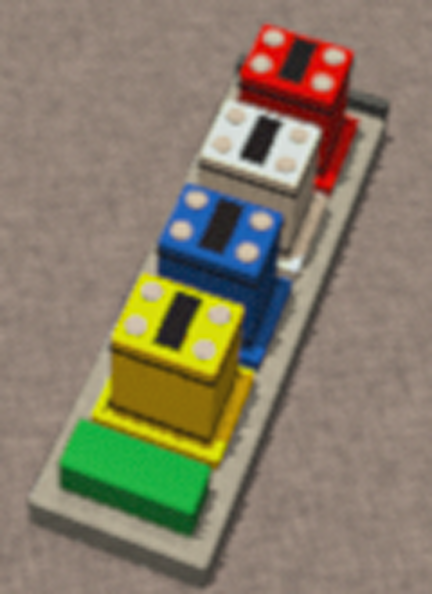

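Crops: the rack order from green is yellow, blue, white, red, each in its own cradle. Top slot centres in c1 are (216,180), (368,138), (512,100), (651,63). The base's four pads show clearly, with the green block at the left end.

I'll fit both planar poses in each camera separately.

```bash
cat > fit.py <<'E'
from cell import ctrl
import numpy as np
from scipy.optimize import least_squares
def full(p,s,o): return (np.array(p,float)+.5)/s-.5+np.array(o)
def fit(obs,x0=(500,0,0)):
    # obs: list of (cal, pts3d local, px)
    def pr(q,c,P):
        cs,sn=np.cos(q[2]),np.sin(q[2]); X=np.c_[q[0]+cs*P[:,0]-sn*P[:,1],q[1]+sn*P[:,0]+cs*P[:,1],P[:,2]]
        Y=X@c["R"].T+c["t"]; return (Y[:,:2]/Y[:,2:])*c["mtx"][0,0]+c["mtx"][:2,2]
    f=lambda q:np.concatenate([(pr(q,c,P)-p).ravel() for c,P,p in obs])
    best=min((least_squares(f,[x0[0],x0[1],y],x_scale=[100,100,1],loss="soft_l1") for y in np.arange(-3,3,.75)),key=lambda r:r.cost)
    return best.x, np.abs(f(best.x)).reshape(-1,2).mean(), f(best.x).reshape(-1,2).round(1)
E
python3 - <<'E'
from fit import *
S,D=ctrl.calibration("scene"),ctrl.calibration("side")
Y=[78,26,-26,-78]
Pr=np.array([[0,y,82] for y in Y]+[[30,135,42],[30,111,42],[-30,111,42],[-30,135,42]],float)
r1=full([(216,180),(368,138),(512,100),(651,63),(52,258),(118,245),(155,358),(85,377)],5,(175,225))
r2=full([(178,320),(220,225),(262,140),(297,60),(60,465),(85,424),(210,467),(195,528)],3.6,(285,225))
Pb=np.array([[sx*30,y+sy*22,8] for y in Y for sx,sy in((1,1),(1,-1),(-1,-1),(-1,1))],float)
b1=full([(262,133),(318,175),(218,208),(152,170),(327,180),(392,220),(295,262),(220,214),(408,230),(472,272),(372,320),(297,270),(483,285),(540,322),(420,362),(375,326)],6,(320,135))
b2=full([(190,129),(285,140),(248,220),(155,207),(298,145),(390,153),(357,237),(263,223),(405,160),(498,170),(467,253),(375,237),(515,175),(608,185),(585,268),(488,257)],5,(225,105))
for P,a,b in((Pr,r1,r2),(Pb,b1,b2)):
    for o in([(S,P,a)],[(D,P,b)],[(S,P,a),(D,P,b)]):
        x,e,res=fit(o); print(x.round(3),e.round(2))
    q=x; print([(q[:2]+y*np.array([-np.sin(q[2]),np.cos(q[2])])).round(1).tolist() for y in Y], res.tolist())
E
```

```text
[ 506.37  -225.076   -3.677] 0.36
[ 504.402 -227.089    2.595] 0.81
[ 505.375 -225.859   -3.685] 0.74
[[465.0, -292.6], [491.9, -248.1], [518.8, -203.6], [545.7, -159.1]] [[-0.3, -0.1], [-0.4, 0.1], [-0.3, -0.0], [-0.6, -0.1], [-1.5, 0.2], [-0.6, -1.1], [-1.0, -0.6], [-1.9, -0.0], [0.9, 0.1], [0.9, 0.2], [-0.0, -0.3], [0.1, -0.1], [0.2, -0.6], [-0.5, -2.5], [2.4, -1.0], [1.0, -4.0]]
[488.441 223.658  -5.106] 0.75
[485.518 224.116  -5.089] 0.33
[486.424 224.683   1.185] 0.66
[[414.2, 254.0], [462.3, 234.5], [510.5, 214.9], [558.7, 195.3]] [[-1.1, -0.4], [-0.4, -0.8], [-1.9, -0.4], [-0.6, -0.9], [-0.0, -0.4], [-0.2, -0.1], [-2.5, -0.8], [-0.4, -0.1], [-0.9, -0.5], [-0.2, -0.1], [-2.2, -1.3], [-0.8, -0.7], [0.0, -0.8], [2.7, 0.9], [3.7, 1.5], [-0.6, -0.8], [1.1, 0.0], [-0.0, 0.4], [0.2, -0.6], [0.4, -0.7], [0.6, -0.1], [0.3, 0.9], [0.5, -0.7], [0.6, -0.7], [0.6, -0.1], [0.3, 0.6], [0.8, -0.6], [0.3, -0.2], [0.2, 0.0], [0.1, 0.7], [-0.1, -0.2], [0.1, -0.9]]
```

The cameras agree within 3 mm, and I'll refine with the wrist camera. The mapping is yellow→-78, blue→-26, white→+26, red→+78. I'm moving above the rack's middle.

Emit:
carry_out(
  deltas=[0,0,0,0.033,-0.022,0,-0.5,0,0,0,0.033,-0.022,0,-0.5,0,0,0,0.033,-0.022,0,-0.5,0,0,0,0.033,-0.022,0,-0.5,0,0,0,0.033,-0.022,0,-0.5,0,0,0,0.033,-0.022,0,-0.5,0,0,0,0.033,-0.022,0,-0.5,0,0,0,0.033,-0.022,0,-0.5,0,0,0,0.033,-0.022,0,-0.5,0,0,0,0.033,-0.022,0,-0.5,0,0,0,0.033,-0.022,0,-0.5,0,0,0,0.031,-0.019,0,-0.5],
)

```text
clock: 1.6
eef_pos: [505.8, -224.9, 231.0]
tool_rot: [-3.141, 0.0, 0.358]
force: [0.2, 0.7, -0.6]
width: 64.2
gripper_force: 0.0
```

Emit:
carry_out(
  deltas=[0,0,-9.55,0,0,-0.01,-0.5,0,0,-9.55,0,0,-0.01,-0.5,0,0,-9.55,0,0,-0.01,-0.5,0,0,-9.55,0,0,-0.01,-0.5,0,0,0,0,0,0,-0.5,0,0,0,0,0,0,-0.5],
)

```text
clock: 2.35
eef_pos: [504.9, -226.4, 270.8]
tool_rot: [-3.141, 0.0, 1.022]
force: [-0.5, -0.3, 0.2]
width: 63.8
gripper_force: 0.0
```

Run:
```python
from cell import ctrl
import cv2
s=ctrl.read_state(); c=ctrl.calibration("wrist"); im=ctrl.get_image("wrist")
cv2.imwrite("pics/w1.png",im[:,:,::-1])
import pickle; pickle.dump(c,open("w1.pkl","wb"))
print(s["eef_pos"],s["tool_rot"],s["qpos"].round(2),s["width"],s["clock"],c)
```

```text
[ 504.897519   -226.37881303  270.77230079] [-3.14065850e+00  2.03176890e-04  1.02158406e+00] [ 0.48  0.45 -0.16  1.74  0.09  0.96 -0.26] 63.84555105204788 2.35 {'mtx': array([[350.18176875,   0.        , 323.34931158],
       [  0.        , 350.18176875, 200.15463741],
       [  0.        ,   0.        ,   1.        ]]), 'R': array([[ 0.85282415, -0.52219701, -0.00111588],
       [-0.50304701, -0.82211903,  0.26657833],
       [-0.14012379, -0.2267831 , -0.96381261]]), 't': array([-548.51002659,   23.99127801,  436.26357411])}
```

View pics/w1.png

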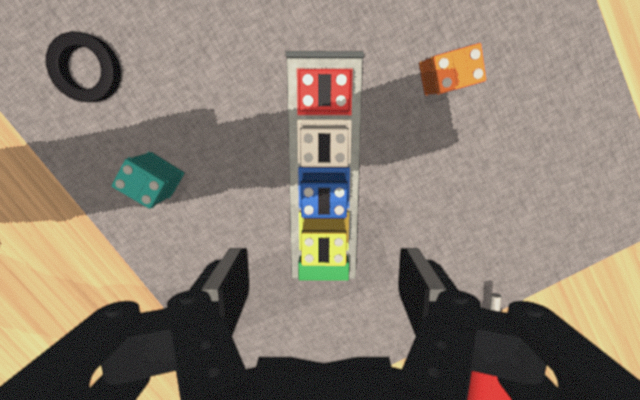

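The wrist view shows slot centres at red (324,90), white (324,148), blue (324.5,202), yellow (324,250). The fingers are already square to the rack.

```bash
python3 - <<'E'
import pickle; from fit import *
c=pickle.load(open("w1.pkl","rb"))
Y=[78,26,-26,-78]
P=np.array([[0,y,82] for y in Y],float); p=np.array([(324,250),(324.5,202.5),(324,148),(324.5,90)],float)
x,e,r=fit([(c,P,p)],(505,-226)); print(x,x[2]%np.pi,r.tolist())
print([(x[:2]+y*np.array([-np.sin(x[2]),np.cos(x[2])])).round(1).tolist() for y in Y])
E
cat > go.py <<'E'
import sys,numpy as np
from cell import ctrl
# usage: go.py x y z yaw -> tool-frame deltas (m, deg); first at current yaw, then at target yaw
x,y,z,w=map(float,sys.argv[1:5]); s=ctrl.read_state(); e=s["eef_pos"]; yw=s["tool_rot"][2]
d=np.array([x,y])-e[:2]
f=lambda a:(round((np.cos(a)*d[0]+np.sin(a)*d[1])/1e3,4),round((np.sin(a)*d[0]-np.cos(a)*d[1])/1e3,4))
t=np.degrees((w-yw+np.pi/2)%np.pi-np.pi/2) if len(sys.argv)<6 else np.degrees(w-yw)
print("turn wz",round(-t,2),"shift@now",f(yw),"shift@target",f(w),"dz",round((e[2]-z)/1e3,4),"width",round(s["width"],1),"clk",s["clock"])
E
```

```text
[ 506.53298987 -224.97295921    2.59096315] 2.5909631516271348 [[0.1, 0.2], [-0.3, -1.3], [0.3, 0.1], [-0.1, 0.4]]
[[465.7, -291.4], [492.9, -247.1], [520.1, -202.8], [547.3, -158.5]]
```

Emit:
carry_out(
  deltas=[0,0,0,0.04,0,0.03,-0.5,0,0,0,0.04,0.0005,0.03,-0.5,0,0,0,0,0,0.03,-0.5,0,0,0,0,0,0.03,-0.5,0,0,0,0,0,0.03,-0.5,0,0,0,0,0,0.02,-0.5,0,0,0,0,0,0.02,-0.5,0,0,0,0,0,0.015,-0.5,0,0,0,0,0,0.012,-0.5,0,0,0,0,0,0.009,-0.5,0,0,0,0,0,0,-0.5],
)

```text
clock: 3.78
eef_pos: [547.0, -158.2, 44.8]
tool_rot: [-3.141, 0.0, 1.024]
force: [-0.2, 0.5, -0.3]
width: 64.0
gripper_force: 0.0
```

Emit:
carry_out(
  deltas=[0,0,0,0,0,0,1,0,0,0,0,0,0,1,0,0,0,0,0,0,1,0,0,0,0,0,0,1],
)

```text
clock: 4.28
eef_pos: [547.9, -158.4, 46.0]
tool_rot: [3.14, -0.0, 1.024]
force: [0.1, 0.5, 5.1]
width: 45.5
gripper_force: 62.2
```

Emit:
carry_out(
  deltas=[0,0,0,0,0,-0.015,1,0,0,0,0,0,-0.03,1,0,0,-9.92,0,0,-0.03,1,0,0,-9.92,0,0,-0.03,1,0,0,-9.92,0,0,-0.03,1,0,0,-9.92,0,0,-0.02,1,0,0,-9.92,0,0,-0.02,1,0,0,-9.92,0,0,0,1,0,0,-9.92,0,0,0,1,0,0,-9.92,0,0,0,1,0,0,-9.92,0,0,0,1,0,0,-9.92,0,0,0,1],
)

```text
clock: 5.78
eef_pos: [546.5, -158.6, 220.6]
tool_rot: [-3.141, -0.001, 2.761]
force: [0.0, -0.7, -1.6]
width: 45.6
gripper_force: 61.6
```

Emit:
carry_out(
  deltas=[0,0,0,0.0232,0.0276,0,1,0,0,0,0.0232,0.0276,0,1,0,0,0,0.0232,0.0276,0,1,0,0,0,0.0232,0.0276,0,1,0,0,0,0.0232,0.0276,0,1,0,0,0,0.0232,0.0276,0,1,0,0,0,0.0232,0.0276,0,1,0,0,0,0.0232,0.0276,0,1,0,0,0,0.0232,0.0276,0,1,0,0,0,0.0232,0.0276,0,1,0,0,0,0,0.0276,0,1,0,0,0,0,0.0276,0,1],
)

```text
clock: 7.28
eef_pos: [456.8, 236.2, 220.8]
tool_rot: [-3.14, 0.001, 2.756]
force: [0.4, -0.7, -1.0]
width: 45.2
gripper_force: 61.8
```

Run:
```python
from cell import ctrl
import cv2
s=ctrl.read_state()
print(s["eef_pos"],s["tool_rot"],s["qpos"].round(2),s["width"],s["clock"])
import time,pickle
c=ctrl.calibration("wrist"); im=ctrl.get_image("wrist")
cv2.imwrite("pics/w2.png",im[:,:,::-1]); pickle.dump(c,open("w2.pkl","wb"))
```

```text
[456.75501415 236.15965753 220.76894871] [-3.14041522e+00  8.28762627e-04  2.75633282e+00] [-0.06  0.52 -0.69  1.89  0.43  0.88  0.22] 45.15413083185562 7.275
```

View pics/w2.png

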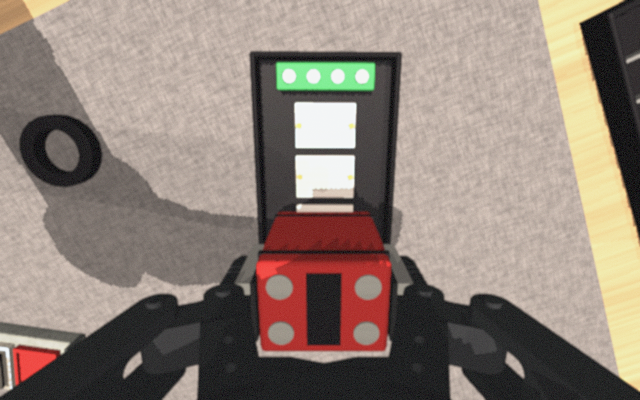

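The wrist view shows the pads ahead: pad 1 corners (295,102)-(355,148), pad 2 (295,155)-(354,198). The held red contactor is square in the grip.

```bash
python3 - <<'E'
import pickle; from fit import *
c=pickle.load(open("w2.pkl","rb"))
P=np.array([[sx*30,y+sy*22,8] for y in(78,26) for sx,sy in((1,1),(1,-1),(-1,-1),(-1,1))]+[[45,135,27],[-45,135,27]],float)
p=np.array([(355.5,102),(355.5,148.5),(295,148.5),(295,102),(354.5,155),(354.5,198),(295,198),(295,155),(375.5,62.5),(276.5,62.5)],float)
x,e,r=fit([(c,P,p)],(486,224)); print(x,x[2]%np.pi,e,r.tolist())
for y in (78,26,-26,-78): print((x[:2]+y*np.array([-np.sin(x[2]),np.cos(x[2])])).round(1).tolist())
E
python3 go.py 413.5 253.5 31 2.756
```

```text
[487.87562498 226.49771854   1.18127838] 1.181278378672161 0.5932202865806694 [[0.5, 0.8], [-0.7, -0.5], [0.4, -0.8], [-0.3, 0.6], [0.0, 0.9], [-1.1, -0.4], [1.3, -0.6], [0.6, 0.6], [0.2, 0.0], [-0.9, -0.4]]
[415.7, 256.1]
[463.8, 236.4]
[511.9, 216.6]
[560.0, 196.9]
turn wz 0.15 shift@now (np.float64(0.0462), np.float64(-0.005)) shift@target (np.float64(0.0462), np.float64(-0.0051)) dz 0.1903 width 45.2 clk 7.325
```

Emit:
carry_out(
  deltas=[0,0,0,0.023,0.001,0.02,1,0,0,0,0.023,0.001,0.02,1,0,0,0,0,0,0.03,1,0,0,0,0,0,0.03,1,0,0,0,0,0,0.03,1,0,0,0,0,0,0.02,1,0,0,0,0,0,0.015,1,0,0,0,0,0,0.01,1,0,0,0,0,0,0.006,1,0,0,0,0,0,0.004,1,0,0,0,0,0,0,1,0,0,0,0,0,0,1],
)

```text
clock: 8.82
eef_pos: [415.4, 255.1, 35.6]
tool_rot: [3.141, 0.0, 2.756]
force: [1.0, 0.0, -2.1]
width: 45.6
gripper_force: 62.0
```

Emit:
carry_out(
  deltas=[0,0,0,0,0,0.003,1,0,0,0,0,0,0.002,1,0,0,0,0,0,0,1,0,0,0,0,0,0,1],
)

```text
clock: 9.32
eef_pos: [415.1, 255.0, 30.3]
tool_rot: [-3.142, 0.0, 2.756]
force: [0.1, -0.4, -1.4]
width: 45.3
gripper_force: 62.0
```

Emit:
carry_out(
  deltas=[0,0,0,0,0,0.001,1,0,0,0,0,0,0,1,0,0,0,0,0,0,1],
)

```text
clock: 9.7
eef_pos: [415.2, 255.1, 29.9]
tool_rot: [3.141, 0.001, 2.756]
force: [-1.4, -1.7, 4.7]
width: 45.4
gripper_force: 62.8
```

Emit:
carry_out(
  deltas=[0,0,0,0,0,0,-0.5,0,0,0,0,0,0,-0.5,0,0,0,0,0,0,-0.5,0,0,0,0,0,-0.01,-0.5,0,0,0,0,0,-0.03,-0.5,0,0,0,0,0,-0.04,-0.5,0,0,0,0,0,-0.04,-0.5,0,0,0,0,0,-0.03,-0.5],
)

```text
clock: 10.7
eef_pos: [415.2, 255.2, 181.6]
tool_rot: [3.14, 0.001, 2.756]
force: [0.3, 0.3, -0.6]
width: 64.0
gripper_force: 0.0
```

```bash
python3 - <<'E'
from cell import ctrl
import cv2,pickle
s=ctrl.read_state(); c=ctrl.calibration("wrist"); im=ctrl.get_image("wrist")
cv2.imwrite("pics/w3.png",im[:,:,::-1]); pickle.dump(c,open("w3.pkl","wb"))
E
python3 go.py 520.1 -202.8 44.5 1.022
```

```text
turn wz -80.64 shift@now (np.float64(-0.2686), np.float64(-0.3868)) shift@target (np.float64(-0.3379), np.float64(0.3279)) dz 0.14 width 64.3 clk 10.75
```

View pics/w3.png

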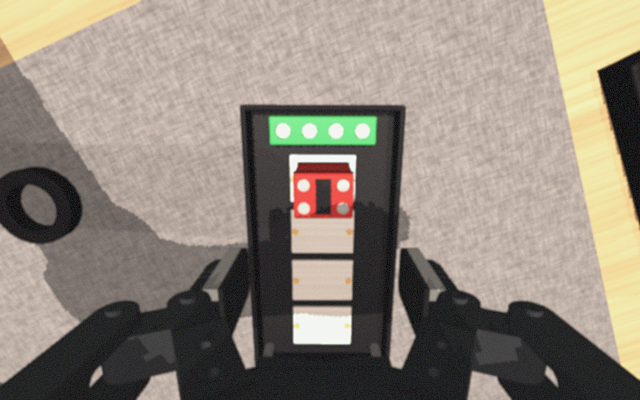

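The wrist view shows red standing at slot (323.5,196) on the pad next to green, with the pads at x 291–354. I'll refit the base and red from it.

Run:
```python
import pickle; from fit import *
c=pickle.load(open("w3.pkl","rb"))
P=np.array([[30,100,8],[-30,100,8],[30,-4+8,8],[-30,4,8],[30,-4,8],[-30,-4,8],[30,-48,8],[-30,-48,8],[30,-56,8],[-30,-56,8],[30,-100,8],[-30,-100,8],[45,135,27],[-45,135,27]],float)
p=np.array([(356,154),(290,154),(354.5,253.5),(291,253.5),(354,260),(291.5,260),(353.5,300.5),(292,300.5),(353,307.5),(293,307.5),(351.5,344.5),(293.5,344.5),(376.5,116.5),(269.5,116.5)],float)
x,e,r=fit([(c,P,p)],(486,224)); print(x,x[2]%np.pi,e,r.tolist())
for y in (78,26,-26,-78): print((x[:2]+y*np.array([-np.sin(x[2]),np.cos(x[2])])).round(1).tolist())
q=c["R"].T@np.linalg.solve(c["mtx"],[323.5,196,1]); o=-c["R"].T@c["t"]; X=o+q*(66-o[2])/q[2]; print(X)
```

```text
[488.21026919 226.76386805  -5.0998234 ] 1.1833619074442572 0.6664463237265105 [[0.1, 1.3], [-0.2, 1.2], [-1.0, -0.3], [1.2, -0.4], [-0.7, 0.7], [0.8, 0.6], [-1.3, -0.2], [1.3, -0.2], [-1.0, -0.3], [0.5, -0.3], [-0.5, -0.7], [0.8, -0.7], [1.0, -0.1], [-0.9, -0.2]]
[416.0, 256.2]
[464.1, 236.6]
[512.3, 216.9]
[560.4, 197.3]
[416.79694714 256.30140985  66.        ]
```

Emit:
carry_out(
  deltas=[0,0,9.94,0,0,0,-0.5,0,0,9.94,0,0,0,-0.5,0,0,9.94,0,0,0,-0.5,0,0,9.94,0,0,0,-0.5,0,0,9.94,0,0,0,-0.5,0,0,9.94,0,0,0,-0.5,0,0,9.94,0,0,0,-0.5,0,0,9.94,0,0,0,-0.5,0,0,9.94,0,0,0,-0.5,0,0,9.94,0,0,0,-0.5,0,0,0,0,0,0,-0.5],
)

```text
clock: 12.12
eef_pos: [414.8, 255.2, 179.7]
tool_rot: [3.141, -0.0, 1.023]
force: [0.1, -0.7, 0.8]
width: 64.1
gripper_force: 0.0
```

Emit:
carry_out(
  deltas=[0,0,0,-0.0282,0.0273,0,-0.5,0,0,0,-0.0282,0.0273,0,-0.5,0,0,0,-0.0282,0.0273,0,-0.5,0,0,0,-0.0282,0.0273,0,-0.5,0,0,0,-0.0282,0.0273,0,-0.5,0,0,0,-0.0282,0.0273,0,-0.5,0,0,0,-0.0282,0.0273,0,-0.5,0,0,0,-0.0282,0.0273,0,-0.5,0,0,0,-0.0282,0.0273,0,-0.5,0,0,0,-0.0282,0.0273,0,-0.5,0,0,0,-0.0282,0.0273,0,-0.5,0,0,0,-0.0282,0.0273,0,-0.5],
)

```text
clock: 13.62
eef_pos: [517.7, -205.8, 179.5]
tool_rot: [-3.141, -0.001, 1.025]
force: [1.0, 0.6, 0.3]
width: 63.8
gripper_force: 0.0
```

```bash
python3 go.py 520.1 -202.8 44.5 1.022
```

```text
turn wz 0.16 shift@now (np.float64(0.0038), np.float64(0.0005)) shift@target (np.float64(0.0038), np.float64(0.0005)) dz 0.135 width 63.8 clk 13.625
```

Emit:
carry_out(
  deltas=[0,0,0,0,0,0.03,-0.5,0,0,0,0,0,0.03,-0.5,0,0,0,0,0,0,-0.5,0,0,0,0,0,0,-0.5],
)

```text
clock: 14.12
eef_pos: [518.2, -204.6, 120.2]
tool_rot: [3.141, -0.001, 1.023]
force: [-0.0, -0.4, 0.9]
width: 64.0
gripper_force: 0.0
```

Emit:
carry_out(
  deltas=[0,0,0,0.0025,0.0005,0.02,-0.5,0,0,0,0,0,0.02,-0.5,0,0,0,0,0,0.015,-0.5,0,0,0,0,0,0.012,-0.5,0,0,0,0,0,0.0085,-0.5,0,0,0,0,0,0,-0.5,0,0,0,0,0,0,1,0,0,0,0,0,0,1,0,0,0,0,0,0,1,0,0,0,0,0,0,1],
)

```text
clock: 15.38
eef_pos: [519.8, -203.0, 44.4]
tool_rot: [3.14, -0.0, 1.021]
force: [0.3, 0.2, 5.5]
width: 45.5
gripper_force: 61.9
```

Emit:
carry_out(
  deltas=[0,0,0,0,0,-0.015,1,0,0,0,0,0,-0.03,1,0,0,-9.93,0,0,-0.03,1,0,0,-9.93,0,0,-0.03,1,0,0,-9.93,0,0,-0.02,1,0,0,-9.93,0,0,0,1,0,0,-9.93,0,0,0,1,0,0,-9.93,0,0,0,1,0,0,-9.93,0,0,0,1,0,0,-9.93,0,0,0,1,0,0,-9.93,0,0,0,1,0,0,-9.93,0,0,0,1],
)

```text
clock: 16.88
eef_pos: [518.7, -203.2, 169.2]
tool_rot: [-3.14, -0.0, 2.76]
force: [-0.2, -0.0, -1.5]
width: 45.3
gripper_force: 61.5
```

Emit:
carry_out(
  deltas=[0,0,0,0.0181,0.0321,0,1,0,0,0,0.0181,0.0321,0,1,0,0,0,0.0181,0.0321,0,1,0,0,0,0.0181,0.0321,0,1,0,0,0,0.0181,0.0321,0,1,0,0,0,0.0181,0.0321,0,1,0,0,0,0.0181,0.0321,0,1,0,0,0,0.0181,0.0321,0,1,0,0,0,0.0181,0.0321,0,1,0,0,0,0.0181,0.0321,0,1,0,0,0,0.0181,0.0321,0,1,0,0,0,0.0181,0.0321,0,1],
)

```text
clock: 18.38
eef_pos: [463.5, 236.4, 169.3]
tool_rot: [-3.141, 0.001, 2.754]
force: [0.6, -0.3, -1.0]
width: 45.4
gripper_force: 61.7
```

Emit:
carry_out(
  deltas=[0,0,0,0,0,0.03,1,0,0,0,0,0,0.03,1,0,0,0,0,0,0,1,0,0,0,0,0,0,1],
)

```text
clock: 18.88
eef_pos: [464.3, 236.2, 109.9]
tool_rot: [3.141, 0.001, 2.754]
force: [-0.7, 0.6, -1.5]
width: 45.5
gripper_force: 61.7
```

```bash
python3 go.py 463.3 235.4 33 2.755
```

```text
turn wz -0.06 shift@now (np.float64(0.0006), np.float64(-0.0011)) shift@target (np.float64(0.0006), np.float64(-0.0011)) dz 0.0769 width 45.5 clk 18.875
```

Emit:
carry_out(
  deltas=[0,0,0,0.0005,-0.001,0.025,1,0,0,0,0,0,0.02,1,0,0,0,0,0,0.015,1,0,0,0,0,0,0.01,1,0,0,0,0,0,0.006,1,0,0,0,0,0,0.003,1,0,0,0,0,0,0.001,1,0,0,0,0,0,0,1,0,0,0,0,0,0,1],
)

```text
clock: 20.0
eef_pos: [463.1, 235.3, 29.0]
tool_rot: [3.141, 0.0, 2.754]
force: [1.5, 0.0, -1.8]
width: 45.5
gripper_force: 61.7
```

Emit:
carry_out(
  deltas=[0,0,0,0,0,0.001,1,0,0,0,0,0,0,1,0,0,0,0,0,0,1],
)

```text
clock: 20.38
eef_pos: [463.2, 235.2, 28.4]
tool_rot: [3.141, 0.001, 2.754]
force: [-0.3, -0.6, 6.3]
width: 45.3
gripper_force: 62.4
```

Emit:
carry_out(
  deltas=[0,0,0,0,0,0,-0.5,0,0,0,0,0,0,-0.5,0,0,0,0,0,0,-0.5,0,0,0,0,0,-0.01,-0.5,0,0,0,0,0,-0.03,-0.5,0,0,0,0,0,-0.04,-0.5,0,0,0,0,0,-0.04,-0.5,0,0,9.93,0,0,-0.02,-0.5,0,0,9.93,0,0,0,-0.5,0,0,9.93,0,0,0,-0.5,0,0,9.93,0,0,0,-0.5,0,0,9.93,0,0,0,-0.5],
)

```text
clock: 21.88
eef_pos: [462.8, 235.3, 168.5]
tool_rot: [3.141, -0.0, 1.882]
force: [0.2, -0.3, -0.2]
width: 64.3
gripper_force: 0.0
```

Emit:
carry_out(
  deltas=[0,0,9.93,0,0,0,-0.5,0,0,9.93,0,0,0,-0.5,0,0,9.93,0,0,0,-0.5,0,0,9.93,0,0,0,-0.5,0,0,9.93,0,0,0,-0.5],
)

```text
clock: 22.5
eef_pos: [462.6, 235.4, 168.4]
tool_rot: [-3.141, -0.001, 1.016]
force: [0.6, 0.1, -0.0]
width: 64.0
gripper_force: 0.0
```

Emit:
carry_out(
  deltas=[0,0,0,-0.033,0.0231,0,-0.5,0,0,0,-0.033,0.0231,0,-0.5,0,0,0,-0.033,0.0231,0,-0.5,0,0,0,-0.033,0.0231,0,-0.5,0,0,0,-0.033,0.0231,0,-0.5,0,0,0,-0.033,0.0231,0,-0.5,0,0,0,-0.033,0.0231,0,-0.5,0,0,0,-0.033,0.0231,0,-0.5,0,0,0,-0.033,0.0231,0,-0.5,0,0,0,-0.033,0.0231,0,-0.5,0,0,0,-0.033,0.0231,0,-0.5,0,0,0,-0.033,0.0231,0,-0.5],
)

```text
clock: 24.0
eef_pos: [492.4, -248.3, 168.5]
tool_rot: [3.141, -0.001, 1.021]
force: [0.2, -0.6, -0.2]
width: 64.1
gripper_force: 0.0
```

Emit:
carry_out(
  deltas=[0,0,0,0,0,0.03,-0.5,0,0,0,0,0,0.02,-0.5,0,0,0,0,0,0,-0.5,0,0,0,0,0,0,-0.5],
)

```text
clock: 24.5
eef_pos: [493.0, -247.3, 118.8]
tool_rot: [3.14, -0.001, 1.021]
force: [1.0, 0.0, -0.1]
width: 63.7
gripper_force: 0.0
```

```bash
python3 go.py 492.9 -247.1 44.5 1.022; python3 -c "
from cell import ctrl
import cv2
cv2.imwrite('pics/w4.png',ctrl.get_image('wrist')[:,:,::-1])"
```

```text
turn wz -0.04 shift@now (np.float64(0.0001), np.float64(-0.0002)) shift@target (np.float64(0.0001), np.float64(-0.0002)) dz 0.0743 width 63.7 clk 24.5
```

View pics/w4.png

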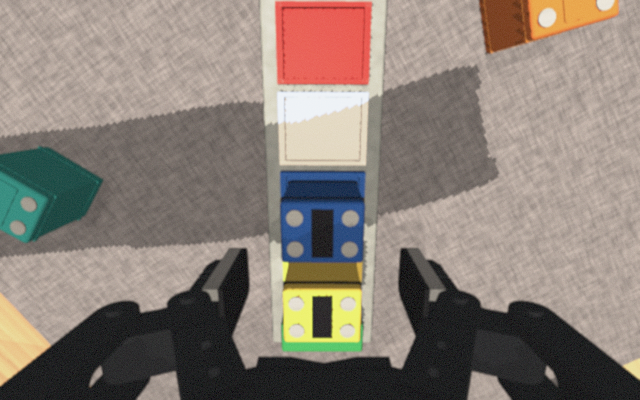

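The wrist view shows blue at (322,233), centred between the fingers. The red and white cradles are empty.

Emit:
carry_out(
  deltas=[0,0,0,0,0,0.02,-0.5,0,0,0,0,0,0.02,-0.5,0,0,0,0,0,0.014,-0.5,0,0,0,0,0,0.012,-0.5,0,0,0,0,0,0.008,-0.5,0,0,0,0,0,0,-0.5,0,0,0,0,0,0,1,0,0,0,0,0,0,1,0,0,0,0,0,0,1,0,0,0,0,0,0,1],
)

```text
clock: 25.8
eef_pos: [492.9, -247.5, 44.4]
tool_rot: [3.14, -0.0, 1.021]
force: [-0.1, -0.7, 5.6]
width: 45.1
gripper_force: 62.2
```

Emit:
carry_out(
  deltas=[0,0,0,0,0,-0.015,1,0,0,0,0,0,-0.03,1,0,0,-9.93,0,0,-0.03,1,0,0,-9.93,0,0,-0.03,1,0,0,-9.93,0,0,-0.02,1,0,0,-9.93,0,0,0,1,0,0,-9.93,0,0,0,1,0,0,-9.93,0,0,0,1,0,0,-9.93,0,0,0,1,0,0,-9.93,0,0,0,1,0,0,-9.93,0,0,0,1,0,0,-9.93,0,0,0,1],
)

```text
clock: 27.3
eef_pos: [491.6, -247.6, 169.1]
tool_rot: [-3.141, -0.001, 2.76]
force: [0.1, 0.3, -1.9]
width: 45.3
gripper_force: 61.6
```

Emit:
carry_out(
  deltas=[0,0,0,0.0131,0.0363,0,1,0,0,0,0.0131,0.0363,0,1,0,0,0,0.0131,0.0363,0,1,0,0,0,0.0131,0.0363,0,1,0,0,0,0.0131,0.0363,0,1,0,0,0,0.0131,0.0363,0,1,0,0,0,0.0131,0.0363,0,1,0,0,0,0.0131,0.0363,0,1,0,0,0,0.0131,0.0363,0,1,0,0,0,0.0131,0.0363,0,1,0,0,0,0.0131,0.0363,0,1,0,0,0,0.0131,0.0363,0,1],
)

```text
clock: 28.8
eef_pos: [511.1, 215.9, 169.2]
tool_rot: [-3.14, 0.0, 2.754]
force: [1.2, 1.2, -2.2]
width: 45.1
gripper_force: 62.0
```

Emit:
carry_out(
  deltas=[0,0,0,0,0,0.03,1,0,0,0,0,0,0.03,1,0,0,0,0,0,0,1,0,0,0,0,0,0,1],
)

```text
clock: 29.3
eef_pos: [511.9, 215.6, 109.9]
tool_rot: [3.141, 0.001, 2.754]
force: [0.6, -0.5, -2.9]
width: 45.0
gripper_force: 61.9
```

```bash
python3 go.py 511.5 215.8 30 2.755
```

```text
turn wz -0.06 shift@now (np.float64(0.0004), np.float64(0.0)) shift@target (np.float64(0.0004), np.float64(0.0)) dz 0.0799 width 45.0 clk 29.3
```

Same approach as before; contact is expected near z 28.5.

Emit:
carry_out(
  deltas=[0,0,0,0.0005,0,0.025,1,0,0,0,0,0,0.02,1,0,0,0,0,0,0.015,1,0,0,0,0,0,0.01,1,0,0,0,0,0,0.006,1,0,0,0,0,0,0.003,1,0,0,0,0,0,0.001,1,0,0,0,0,0,0,1,0,0,0,0,0,0,1,0,0,0,0,0,0.001,1,0,0,0,0,0,0,1,0,0,0,0,0,0,1],
)

```text
clock: 30.8
eef_pos: [511.2, 215.6, 28.4]
tool_rot: [3.141, 0.001, 2.754]
force: [-1.6, -0.8, 6.4]
width: 45.1
gripper_force: 62.6
```

Emit:
carry_out(
  deltas=[0,0,0,0,0,0,-0.5,0,0,0,0,0,0,-0.5,0,0,0,0,0,0,-0.5,0,0,0,0,0,-0.01,-0.5,0,0,0,0,0,-0.03,-0.5,0,0,0,0,0,-0.04,-0.5,0,0,0,0,0,-0.04,-0.5,0,0,9.93,0,0,-0.02,-0.5,0,0,9.93,0,0,0,-0.5,0,0,9.93,0,0,0,-0.5,0,0,9.93,0,0,0,-0.5,0,0,9.93,0,0,0,-0.5],
)

```text
clock: 32.3
eef_pos: [510.8, 215.7, 168.5]
tool_rot: [3.141, -0.0, 1.882]
force: [0.3, 0.3, 0.4]
width: 64.1
gripper_force: 0.0
```

Emit:
carry_out(
  deltas=[0,0,9.93,0,0,0,-0.5,0,0,9.93,0,0,0,-0.5,0,0,9.93,0,0,0,-0.5,0,0,9.93,0,0,0,-0.5,0,0,9.93,0,0,0,-0.5],
)

```text
clock: 32.92
eef_pos: [510.7, 215.9, 168.5]
tool_rot: [-3.141, -0.001, 1.016]
force: [-0.2, -0.3, -0.6]
width: 64.4
gripper_force: 0.0
```

Emit:
carry_out(
  deltas=[0,0,0,-0.038,0.0188,0,-0.5,0,0,0,-0.038,0.0188,0,-0.5,0,0,0,-0.038,0.0188,0,-0.5,0,0,0,-0.038,0.0188,0,-0.5,0,0,0,-0.038,0.0188,0,-0.5,0,0,0,-0.038,0.0188,0,-0.5,0,0,0,-0.038,0.0188,0,-0.5,0,0,0,-0.038,0.0188,0,-0.5,0,0,0,-0.038,0.0188,0,-0.5,0,0,0,-0.038,0.0188,0,-0.5,0,0,0,-0.038,0.0188,0,-0.5,0,0,0,-0.038,0.0188,0,-0.5],
)

```text
clock: 34.42
eef_pos: [465.1, -292.2, 168.5]
tool_rot: [3.141, -0.001, 1.021]
force: [0.5, 0.5, 0.7]
width: 64.1
gripper_force: 0.0
```

Emit:
carry_out(
  deltas=[0,0,0,0,0,0.03,-0.5,0,0,0,0,0,0.02,-0.5,0,0,0,0,0,0,-0.5,0,0,0,0,0,0,-0.5],
)

```text
clock: 34.92
eef_pos: [465.7, -291.1, 118.8]
tool_rot: [3.14, -0.0, 1.021]
force: [-0.1, 0.3, -0.1]
width: 64.2
gripper_force: 0.0
```

```bash
python3 go.py 465.7 -291.4 44.5 1.022
```

```text
turn wz -0.03 shift@now (np.float64(-0.0003), np.float64(0.0001)) shift@target (np.float64(-0.0003), np.float64(0.0001)) dz 0.0743 width 64.2 clk 34.925
```

Emit:
carry_out(
  deltas=[0,0,0,0,0,0.02,-0.5,0,0,0,0,0,0.02,-0.5,0,0,0,0,0,0.014,-0.5,0,0,0,0,0,0.012,-0.5,0,0,0,0,0,0.008,-0.5,0,0,0,0,0,0,-0.5,0,0,0,0,0,0,1,0,0,0,0,0,0,1,0,0,0,0,0,0,1,0,0,0,0,0,0,1],
)

```text
clock: 36.17
eef_pos: [465.4, -291.3, 44.3]
tool_rot: [3.141, -0.0, 1.021]
force: [-0.3, 0.0, 6.2]
width: 45.2
gripper_force: 62.2
```

Emit:
carry_out(
  deltas=[0,0,0,0,0,-0.015,1,0,0,0,0,0,-0.03,1,0,0,-9.93,0,0,-0.03,1,0,0,-9.93,0,0,-0.03,1,0,0,-9.93,0,0,-0.02,1,0,0,-9.93,0,0,0,1,0,0,-9.93,0,0,0,1,0,0,-9.93,0,0,0,1,0,0,-9.93,0,0,0,1,0,0,-9.93,0,0,0,1,0,0,-9.93,0,0,0,1,0,0,-9.93,0,0,0,1],
)

```text
clock: 37.67
eef_pos: [464.3, -291.3, 169.1]
tool_rot: [-3.141, -0.001, 2.76]
force: [0.2, -0.6, -2.0]
width: 45.2
gripper_force: 61.8
```

Emit:
carry_out(
  deltas=[0,0,0,0.008,0.0406,0,1,0,0,0,0.008,0.0406,0,1,0,0,0,0.008,0.0406,0,1,0,0,0,0.008,0.0406,0,1,0,0,0,0.008,0.0406,0,1,0,0,0,0.008,0.0406,0,1,0,0,0,0.008,0.0406,0,1,0,0,0,0.008,0.0406,0,1,0,0,0,0.008,0.0406,0,1,0,0,0,0.008,0.0406,0,1,0,0,0,0.008,0.0406,0,1,0,0,0,0.008,0.0406,0,1],
)

```text
clock: 39.17
eef_pos: [560.1, 196.8, 169.1]
tool_rot: [-3.14, 0.0, 2.754]
force: [-0.1, -0.5, -2.4]
width: 45.3
gripper_force: 62.2
```

Emit:
carry_out(
  deltas=[0,0,0,0,0,0.03,1,0,0,0,0,0,0.03,1,0,0,0,0,0,0,1,0,0,0,0,0,0,1],
)

```text
clock: 39.67
eef_pos: [560.8, 196.5, 110.0]
tool_rot: [3.141, 0.001, 2.754]
force: [0.1, -0.1, -1.9]
width: 45.8
gripper_force: 62.1
```

```bash
python3 go.py 559.6 196.2 30 2.755
```

```text
turn wz -0.06 shift@now (np.float64(0.001), np.float64(-0.0007)) shift@target (np.float64(0.001), np.float64(-0.0007)) dz 0.08 width 45.8 clk 39.675
```

Emit:
carry_out(
  deltas=[0,0,0,0.001,-0.0005,0.025,1,0,0,0,0,0,0.02,1,0,0,0,0,0,0.015,1,0,0,0,0,0,0.01,1,0,0,0,0,0,0.006,1,0,0,0,0,0,0.003,1,0,0,0,0,0,0.001,1,0,0,0,0,0,0,1,0,0,0,0,0,0,1,0,0,0,0,0,0.001,1,0,0,0,0,0,0,1,0,0,0,0,0,0,1],
)

```text
clock: 41.18
eef_pos: [559.4, 196.2, 28.4]
tool_rot: [3.141, 0.001, 2.754]
force: [-1.0, -0.8, 5.8]
width: 45.4
gripper_force: 62.8
```

Emit:
carry_out(
  deltas=[0,0,0,0,0,0,-0.5,0,0,0,0,0,0,-0.5,0,0,0,0,0,0,-0.5,0,0,0,0,0,-0.01,-0.5,0,0,0,0,0,-0.03,-0.5,0,0,0,0,0,-0.04,-0.5,0,0,0,0,0,-0.05,-0.5,0,0,0,0,0,-0.05,-0.5,0,0,0,0,0,-0.04,-0.5,0,0,0,0,0,0,-0.5,0,0,0,0,0,0,-0.5],
)

```text
clock: 42.55
eef_pos: [558.8, 195.7, 247.7]
tool_rot: [-3.141, 0.0, 2.754]
force: [-0.2, -0.1, -0.8]
width: 63.9
gripper_force: 0.0
```

Run:
```python
from cell import ctrl
import cv2,pickle
c=ctrl.calibration("wrist"); im=ctrl.get_image("wrist")
cv2.imwrite("pics/w5.png",im[:,:,::-1]); pickle.dump(c,open("w5.pkl","wb"))
im=ctrl.get_image("side")[80:190,200:390,::-1]; cv2.imwrite("pics/s5.png",cv2.resize(im,None,fx=4,fy=4,interpolation=cv2.INTER_CUBIC))
```

```text
(no output)
```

View pics/w5.png

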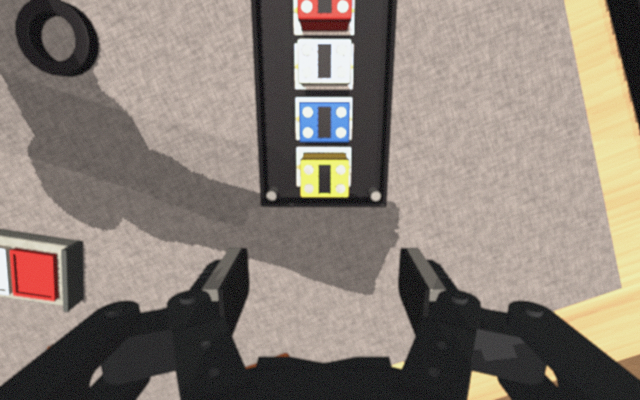

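View pics/s5.png

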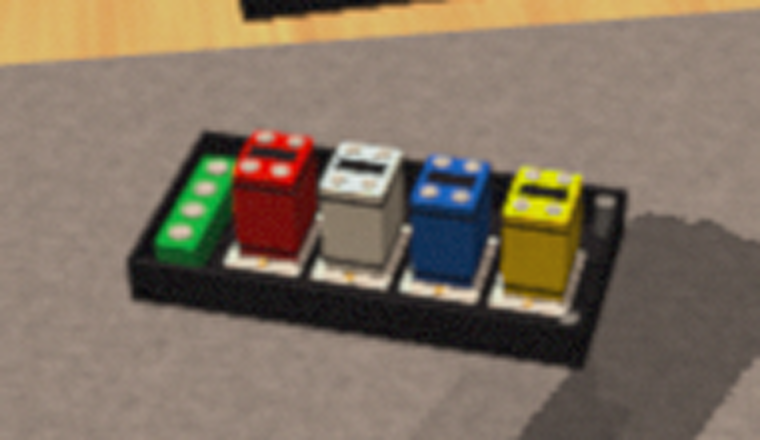

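The wrist view has white (324,62), blue (324,121) and yellow (324,179) centred on their pads. The side view shows red, white, blue, yellow all upright, running from the green block. One numeric check, then I'll hand in.

Run:
```python
import pickle; from fit import *
c=pickle.load(open("w5.pkl","rb")); o=-c["R"].T@c["t"]
def w(p,z):
    q=c["R"].T@np.linalg.solve(c["mtx"],[*p,1]); return (o+q*(z-o[2])/q[2])[:2]
th=1.183; a=np.array([-np.sin(th),np.cos(th)])
edge=(w((352,147),8)+w((296,147),8))/2; wall=(w((261,207),30)+w((387,207),30))/2
print("row positions, from wall(-131) and from pad edge(-56):")
for n,p in(("white",(324,62)),("blue",(324.5,121)),("yellow",(324.5,179))):
    X=w(p,66); print(n,((X-wall)@a-131).round(1),((X-edge)@a-56).round(1),((X-edge)@np.array([np.cos(th),np.sin(th)])).round(1))
```

```text
row positions, from wall(-131) and from pad edge(-56):
white 10.9 24.4 -0.2
blue -39.1 -25.6 0.3
yellow -92.6 -79.1 0.4
```

The pad edge gives row positions of 24.4, -25.6 and -79.1 mm against targets of 26, -26 and -78. The wall reading is off because the edge I picked there was at bench level. Everything is within tolerance.

```bash
python3 -c "
from cell import ctrl
print(ctrl.finish_job())"
```

```text
the job is handed in; nothing more can be done
None
```

I moved all four contactors onto the base pads in reverse order (red, white, blue, yellow from the base's green block) and handed the job in at about 43 s; each measured within about 2 mm of its pad centre, but the judge returned no verdict.

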